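Load the label dispenser at the deli counter and hold its dancer arm open

ROBOT

A 7-joint arm with a two-finger parallel gripper is mounted at the origin on the work surface. World frame = base frame: x ahead of the robot, y to its left, z up, the work surface at z = 0. Lengths are in mm, angles in rad, forces in N, time in s.
With the tool pointing down it reaches from about 400 to 875 mm from the base axis. Payload 4.4 kg.
Tool frame: the origin (TCP) lies midway between the tips of the shut fingers; the grasp point (between the pads) lies ctrl.grip_depth behind it (ctrl.grip_depth is the distance from the TCP to the grasp point, in mm); z points along the fingers, y is the line along which they close (so a half turn about z gives the same grasp; the last joint's range is limited). The gripper opens to 85 mm and grips with 20 to 120 N. Pads are 22 mm wide; open, the fingers measure 114 mm over their backs; the gripper's body (76 mm by 85 mm) begins 54 mm behind the grasp point. The pads swing forward as they close: fully open they stand 13 mm farther back than shut.
Start: joints at [-1.355, 0.628, 0.038, 1.517, -0.027, 0.996, -0.02], TCP at [180.731, 624.383, 231.313] pointing down, gripper open.
Joint ranges: [-3.06, 3.06], [-0.37, 2.12], [-1.25, 1.32], [0.18, 2.47], [-1.1, 4.24], [0.23, 1.98], [-2.94, 2.94]. Speed limits (rad/s): [2.57, 2.57, 3.14, 3.14, 3.14, 3.14, 3.14].

INTERFACE

Orientations are given as [roll, pitch, yaw] about the fixed x, y, z axes, in that order (R = Rz(yaw) Ry(pitch) Rx(roll)).
In Python, from cell import ctrl gives the robot as it stands.
- The arm moves only by the tool carry_out, never from a script. Its argument "deltas" is one flat list of numbers, 7 for each row, row after row: the turn, a rotation vector about the tool's x, y, z in degrees, then the shift along the tool's x, y, z in m, then the closure, from -1 (fully open) to 1 (shut). In form: [wx, wy, wz, dx, dy, dz, claw, wx, wy, wz, dx, dy, dz, claw, ...]. A call has 1 to 12 rows; each row shifts and turns the commanded pose from where the row before left it, along the tool's axes as they then stand; what a row does not reach is not made up. A row lasts 1/8 s, in which the tool goes at most 62.5 mm and 10.7 degrees, less where a joint would pass 70% of its speed; a pose out of reach is approached as far as the arm can. A call with a gripper value outside its range is refused whole. The fingers move at their own pace and stop on an object; the grip force is fixed at half the most. Time passes only in rows, so rows that do not move let the fingers close. It gives the time, the measured TCP pose, the force, the opening and the grip force at its end, in the units of the state.
- ctrl.read_state(): the state, without advancing time (a new reading comes with each control period).
- ctrl.get_image(name): name is "scene" or "top"; returns the picture (400x640x3 uint8, red, green, blue); there is no depth.
- ctrl.calibration(name): a dict with "mtx" (3x3 intrinsics, pixels), "R" (3x3) and "t" (3): a world point X has camera coordinates R X + t. Camera axes: x right, y down, z forward; pixel columns grow to the right and rows downward; lengths in mm; the calibration is good to about 2 mm. A picture is of the moment at which its call begins. calibration takes no time and is no camera call.
- ctrl.finish_job(): hands the job in; it is judged then, once.
The state is a dict: "clock": time; "qpos": joint angles; "qd": joint speeds; "tau": joint torques, N m; "eef_pos": TCP position; "tool_rot": TCP orientation; "force": force on the tool from outside, world axes, zero at the start; "torque": the same for the moment, N m; "width": finger opening in mm; "gripper_force": force on a finger pad.
Only numpy, scipy, OpenCV 4.12 (cv2) and the standard library are available. Lean on these libraries where they do the work, as an engineer would, in place of code of your own. Each camera call takes 0.05 s, during which the arm holds its last target. There are 200 camera calls.

TASK

Load the benchtop label dispenser: slide the full label roll (the taller and wider of the two rolls standing on the counter) down over the dispenser's upright spindle until it lies flat on the platter, and let go of it. Then pull the spring-loaded dancer arm round by its upright roller until its pointer stands on the black line on the deck, and finish while still holding it there so that I can thread the labels; do not let go. Leave the jars, the other roll and everything else standing where they are.

Things in the scene. Friction and masses are not known exactly. Their poses are not given: they have to be found in the camera images.
- label_roll: Full roll of white labels on a cardboard core, standing on the counter on its flat face, axis upright: outside diameter 58 mm, bore 29 mm, 50 mm tall, 75 to 155 g. Origin at the centre of its underside, z up along the bore.
- narrow_roll: Bystander: part-used narrow label roll, outside diameter 44 mm, bore 29 mm, 26 mm tall, standing on the counter. Origin at the centre of its underside.
- labeller: Label dispenser, fixed: white housing 260 (its x) by 420 (its y), flat aluminium deck 60 mm above the counter. Origin: centre of underside, -x side with panel faces the robot. At x, y in mm: spindle (40,-125), dancer pivot (85,20); fixed and at most 62 mm above the deck: posts (-95,-100), (-110,10), rollers (52,165), (83,165), rewind pins (85,103), upright peel plate (-15,178).
- spindle_base (a point): Point on the spindle's axis at the upper face of the black platter (100 mm across, 6 mm thick), where the roll's underside rests when it is fully down. 66 mm above the counter.
- spindle_top (a point): Top centre of the upright steel spindle: it is 25 mm thick and stands 62 mm above the platter; its upper 14 mm taper to 14 mm at the tip. It stands at the right end of the deck.
- dancer (a joint): Angle of the dancer arm about its upright pivot, rad: 0 at rest against its stop, growing as the arm is pulled (clockwise seen from above: the roller, on the robot's side of the pivot, travels towards the dispenser's +y); 0.85 with the pointer on the black line; end stop at 1.10. A coil spring pulls it back to 0: pulling at the roller takes about 3 N at first and 9 N at the line.
- dancer_pivot (a point): Point on the dancer arm's upright pivot axis at the back of the deck, 40 mm above the deck.
- roller_axis (a point): Point on the axis of the dancer's roller, moving with the arm: 120 mm from the pivot axis, 40 mm above the deck (100 mm above the counter).
- dancer_roller: The dancer arm's upright white roller, 20 mm in diameter and 46 mm tall, its lower end 16 mm and its upper end 62 mm above the deck; it spins freely on its pin at the end of the arm. Origin at the centre of its lower end, z up. Below it the arm ends in a slim dark pointer that reaches 155 mm from the pivot.
- mark (a point): Where the roller's axis is when the arm's pointer stands on the black line (a line 4 mm wide and 64 mm long on the deck, radial from the pivot): 120 mm from the pivot axis, 40 mm above the deck.
- jar_right: Bystander: terracotta-coloured jar with a steel lid and a paper label, 60 mm in diameter, 62 mm tall, on the counter near the rolls. Origin at the centre of its underside.
- deck_jar: Bystander: small terracotta-coloured jar with a steel lid, 48 mm in diameter, 56 mm tall, standing on the dispenser's deck at its left front corner, about (-92, 168) mm in the dispenser's frame. Origin at the centre of its underside.
- tub_near: Bystander: white tub 114 mm across, 79 mm tall, left of the dispenser. Origin at the centre of its underside.
- tub_far: Bystander: a second such tub, farther from the robot.
- cheese_box: Bystander: round wooden cheese box, 114 mm across, 40 mm tall, at the near left. Origin at the centre of its underside.
- salami: Bystander: dark salami 180 mm long, 52 mm thick, lying behind the rolls at the far right. Origin under its middle, x along its length.
- cheese_wedge: Bystander: yellow cheese wedge 96 mm long, 60 mm wide, 36 mm tall, on the near right of the counter. Origin under its middle, x along its length.
Things that resemble listed ones, but are neither listed nor needed, are in the scene too. What is shaped like the label_roll but blue is not meant.

How it is judged:
By the outcome, as a careful person would: the job done as asked, in the order asked, and still so for the second after the job is handed in, while the arm keeps its last pose, push and grip.
It also fails if it takes over 51 s, if anything falls off the work surface, if the arm or the gripper's body presses on something with over 40 N, if the wrist force passes 120 N, or if a joint passes its speed limit or range.

## Working session

There is one attempt and no reset: what is moved stays moved. The work goes in short steps, Python scripts to look and compute and a tool call to move; the robot and the scene stay as the last step left them, time stands still between calls to the robot, and variables do not carry over. Pictures are saved under pics/ and viewed, at most 10 in all, crops included, and the job is handed in when it is done.

Besides the shell and the picture viewer there is one more tool, called after "Call:" by a JSON object that holds its "op" and its "data", one argument or row to a line. carry_out: Moves the arm, as the interface text tells. Its arguments: {"type":"object","properties":{"deltas":{"type":"array"}},"required":["deltas"]}

```bash
mkdir -p pics; python3 - <<'E'
from cell import ctrl
import cv2
for n in("scene","top"):
    cv2.imwrite(f"pics/{n}0.png",ctrl.get_image(n)[:,:,::-1])
    c=ctrl.calibration(n);print(n,c)
s=ctrl.read_state();print(s, ctrl.grip_depth)
E
```

```text
scene {'mtx': array([[397.38855518,   0.        , 321.94730518],
       [  0.        , 397.38855518, 202.48999713],
       [  0.        ,   0.        ,   1.        ]]), 'R': array([[ 7.77228336e-01,  6.29218262e-01, -7.01553310e-04],
       [ 4.97178229e-01, -6.14811331e-01, -6.12226131e-01],
       [-3.85655185e-01,  4.75490700e-01, -7.90682409e-01]]), 't': array([-382.72055422, -195.15065697, 1420.52338863])}
top {'mtx': array([[415.25053635,   0.        , 314.77077129],
       [  0.        , 415.25053635, 195.90009604],
       [  0.        ,   0.        ,   1.        ]]), 'R': array([[-0.01359362, -0.99982149, -0.01312262],
       [-0.9982102 ,  0.01433375, -0.05805977],
       [ 0.05823751,  0.01230989, -0.99822686]]), 't': array([  20.95760614,  483.52989687, 1463.88712689])}
{'clock': 0.1, 'qpos': array([-1.35479829,  0.62924248,  0.03839984,  1.51825369, -0.02700166,
        0.99629634, -0.02000645]), 'qd': array([ 2.15825379e-04,  7.58098533e-04, -8.07192235e-04, -4.46949526e-03,
       -1.98796406e-05, -6.91915377e-04,  6.35393826e-04]), 'tau': array([ 2.13129359e-03, -5.64528787e+01,  1.23037554e+00, -1.93971509e+01,
        1.13228126e-02,  5.50655939e-03, -1.48497935e-05]), 'eef_pos': array([180.54537755, 623.84926485, 230.4920236 ]), 'tool_rot': array([-3.13990898e+00, -1.17881200e-05,  2.85982392e+00]), 'force': array([-0.25479509, -0.4331982 , -0.02788131]), 'torque': array([ 0.04030033,  0.03327205, -0.0037004 ]), 'gripper_force': 0.0, 'width': 85.47720542351838} 18.700000000000003
```

View pics/scene0.png

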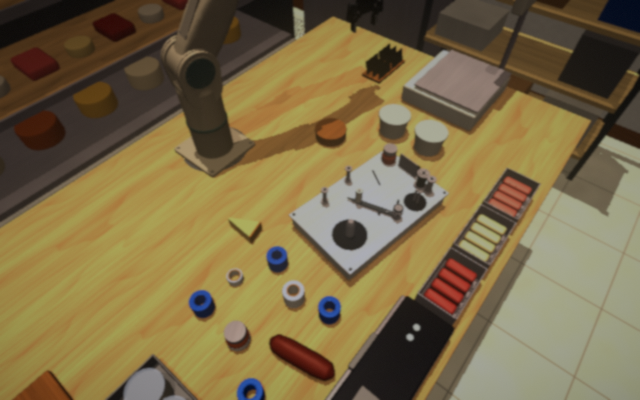

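View pics/top0.png

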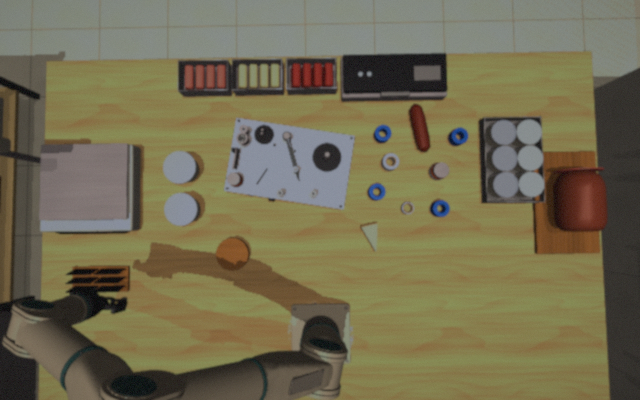

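The scene view shows the full roll at about (293,292), the narrow roll at (235,277), the spindle at (350,230) and the dancer from (398,208) to (358,195). In the top view the roll is at (391,161), the platter at (327,157), the dancer pivot at (287,135) with its roller at (297,173), and the black line at (262,177). Next I'll enlarge both crops.

```bash
python3 - <<'E'
import cv2,numpy as np
a=cv2.imread("pics/top0.png")[110:220,220:420]; b=cv2.imread("pics/scene0.png")[140:315,220:450]
A=cv2.resize(a,None,fx=4,fy=4,interpolation=3);B=cv2.resize(b,None,fx=3.4,fy=3.4,interpolation=3)
cv2.imwrite("pics/topc.png",cv2.convertScaleAbs(A,alpha=1.3));cv2.imwrite("pics/scenec.png",cv2.convertScaleAbs(B,alpha=1.4))
E
```

```text
(no output)
```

View pics/topc.png

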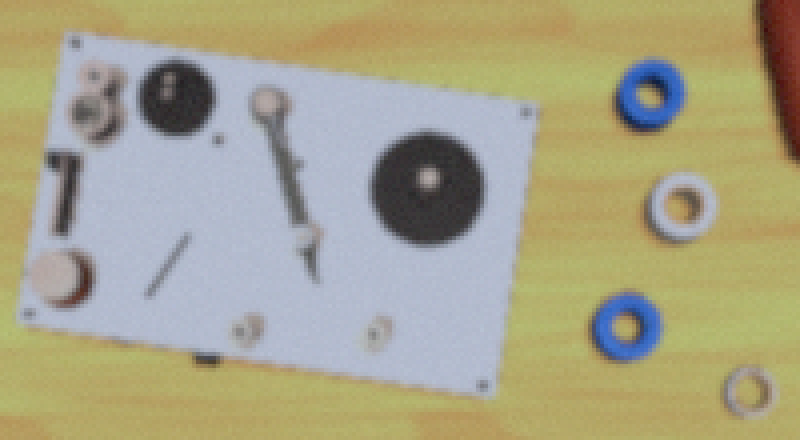

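View pics/scenec.png

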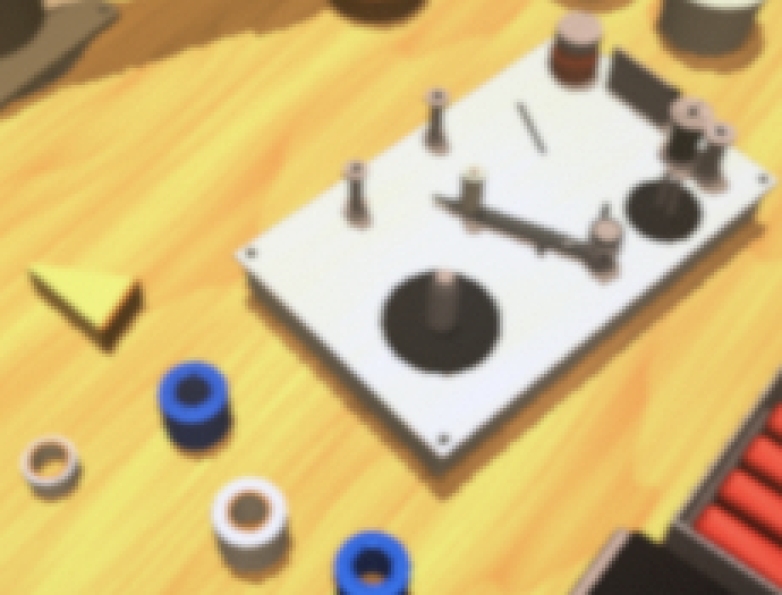

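The enlarged top crop shows the roll's top ring at (681,206), the platter at (428,188) with the spindle tip at (429,179), the pivot cap at (268,103), the roller at (309,235) and the line from (150,296) to (188,236). The scene crop shows the roll top at (249,512), spindle tip (445,276), roller top (474,174), pivot cap (606,232), and line (519,103) to (544,152). Now I'll measure by masks.

```bash
cat > h.py <<'E'
import numpy as np,cv2
from cell import ctrl
C={n:ctrl.calibration(n) for n in("scene","top")}
def ray(n,p):
    c=C[n];R,t=np.array(c["R"]),np.array(c["t"])
    d=R.T@np.linalg.solve(c["mtx"],[p[0],p[1],1.]);return -R.T@t,d/np.linalg.norm(d)
def plane(n,p,z):
    o,d=ray(n,p);return o+d*(z-o[2])/d[2]
def tri(ps,pt):
    A=np.zeros((3,3));b=np.zeros(3);L=[ray("scene",ps),ray("top",pt)]
    for o,d in L:
        M=np.eye(3)-np.outer(d,d);A+=M;b+=M@o
    X=np.linalg.solve(A,b);return X,[np.linalg.norm((np.eye(3)-np.outer(d,d))@(X-o)) for o,d in L][0]*2
def blob(mask,seed):
    "largest contour with centre near seed"
    cs,_=cv2.findContours(mask.astype(np.uint8),cv2.RETR_EXTERNAL,cv2.CHAIN_APPROX_NONE)
    cs=[c for c in cs if len(c)>5 and cv2.pointPolygonTest(cv2.convexHull(c),(float(seed[0]),float(seed[1])),True)>-2]
    return max(cs,key=cv2.contourArea)
def proj(n,X):
    c=C[n];v=c["mtx"]@(np.array(c["R"])@X+c["t"]);return v[:2]/v[2]
E
python3 - <<'E'
from h import *
np.set_printoptions(precision=1,suppress=True)
I={n:cv2.imread(f"pics/{n}0.png").astype(int) for n in C}
tc=lambda x,y:((x+.5)/4-.5+220,(y+.5)/4-.5+110)
sc=lambda x,y:((x+.5)/3.4-.5+220,(y+.5)/3.4-.5+140)
P={}
for n,roll,plat,deck in(("scene",(293,290),(350,233),(340,240)),("top",(391,161),(327,157),(300,155))):
    im=I[n];v=im.max(2);s=v-im.min(2)
    for thr in(150,165,180):
        try:
            c=blob((s<50)&(im[:,:,0]>thr-30)&(v>thr),roll);print(n,"roll",thr,cv2.fitEllipse(c),cv2.contourArea(c))
        except Exception as e:print(n,thr,e)
    c=blob(v<85,plat);h=cv2.convexHull(c);e=cv2.fitEllipse(h);print(n,"plat",e,cv2.contourArea(c));P[n]=e[0]
    c=blob((s<45)&(v>110),deck);h=cv2.convexHull(c)
    ap=cv2.approxPolyDP(h,6,True)[:,0];print(n,"deck",ap.tolist(),cv2.minAreaRect(c),[plane(n,p,60)[:2].round(1).tolist() for p in ap])
    print(n,"plat@66",plane(n,P[n],66))
print("plat",tri(P["scene"],P["top"]))
for k,a,b in(("tip",(445,276),(429,179)),("roll",(249,512),(681,206)),("roller",(474,174),(309,233)),("pivot",(606,230),(268,103)),("line1",(519,103),(150,296)),("line2",(544,152),(188,236)),("narrow",(50,460),(748,391))):
    print(k,tri(sc(*a),tc(*b)))
E
```

```text
scene roll 150 ((292.66192626953125, 289.5164794921875), (19.1524600982666, 21.52568817138672), 80.05825805664062) 321.5
scene roll 165 ((292.6725158691406, 289.51226806640625), (18.184789657592773, 20.236568450927734), 79.96064758300781) 285.5
scene 180 max() iterable argument is empty
scene plat ((349.2205505371094, 234.451416015625), (29.02865982055664, 33.82029342651367), 98.10457611083984) 719.0
scene deck [[393, 144], [447, 194], [348, 273], [289, 214], [346, 167]] ((368.3277587890625, 203.95091247558594), (85.48967742919922, 137.01502990722656), 50.78239059448242) [[511.6, 358.9], [758.3, 278.2], [683.8, -127.0], [433.8, -81.3], [451.4, 174.0]]
scene plat@66 [616.1 -30.9  66. ]
top 150 max() iterable argument is empty
top 165 max() iterable argument is empty
top 180 max() iterable argument is empty
top plat ((326.5635070800781, 156.7949676513672), (27.254987716674805, 27.490203857421875), 125.69631958007812) 560.5
top deck [[235, 118], [353, 134], [344, 209], [224, 191]] ((289.07928466796875, 162.88888549804688), (123.37061309814453, 76.9415283203125), 8.939563751220703) [[757.9, 288.8], [694.6, -122.1], [434.5, -86.3], [502.6, 327.6]]
top plat@66 [615.4 -29.   66. ]
plat (array([615.5, -29.3,  63.5]), np.float64(0.7518178492400137))
tip (array([614.2, -28.8, 128.3]), np.float64(0.81299484890282))
roll (array([ 599.1, -250.5,   46.8]), np.float64(1.6407847336398187))
roller (array([570.9,  70.8, 128. ]), np.float64(0.6952468070852577))
pivot (array([683.4, 104.8, 108.8]), np.float64(0.24975199035013987))
line1 (array([526.5, 212.2,  65.1]), np.float64(1.1245314579369605))
line2 (array([577.9, 179. ,  62.8]), np.float64(0.07798644942714625))
narrow (array([ 437.2, -309.7,   24.3]), np.float64(2.812194630842937))
```

```bash
python3 - <<'E'
from h import *
np.set_printoptions(precision=1,suppress=True)
I={n:cv2.imread(f"pics/{n}0.png").astype(int) for n in C}
r={}
for n,roll,box in(("scene",(293,290),15),("top",(391,161),12)):
    im=I[n];v=im.max(2);s=v-im.min(2);x,y=roll
    print(n,"center line v",v[y-14:y+18,x].tolist(),"s",s[y-14:y+18,x].tolist())
    for thr in(95,115,130):
      for b in (85,110,135):
        m=np.zeros(v.shape,bool);m[y-16:y+18,x-16:x+16]=1
        m&=(s<60)&(v>thr)&(im[:,:,0]>b)
        try:
            c=blob(m,roll);e=cv2.fitEllipse(c);print(n,thr,b,np.round(np.r_[e[0],e[1],cv2.contourArea(c)],1));r[n]=e[0]
        except Exception:print(n,thr,b,"-")
# black line
for n,(x0,y0,x1,y1) in(("top",(255,166,270,186)),("scene",(369,167,383,188))):
    v=I[n].max(2)[y0:y1,x0:x1];d=np.median(v)-v;ys,xs=np.nonzero(d>25);p=np.c_[xs+x0,ys+y0].astype(np.float32)
    l=cv2.fitLine(p,cv2.DIST_L2,0,.01,.01).ravel();k=(p-l[2:])@l[:2];q=[l[2:]+l[:2]*t for t in(k.min(),k.max())]
    w=[plane(n,a,60) for a in q];print(n,"line",len(p),w);dd=w[1]-w[0];print(np.degrees(np.arctan2(dd[1],dd[0]))%180,np.linalg.norm(dd))
E
```

```text
scene center line v [171, 171, 170, 172, 171, 170, 176, 167, 151, 115, 89, 86, 85, 85, 84, 85, 88, 97, 116, 141, 159, 169, 177, 168, 142, 108, 87, 84, 83, 85, 84, 92] s [88, 88, 85, 70, 34, 4, 6, 11, 44, 50, 31, 26, 25, 25, 24, 25, 32, 49, 67, 65, 33, 6, 8, 6, 5, 15, 21, 23, 23, 24, 26, 36]
scene 95 85 [292.8 290.3  20.9  22.6 369.5]
scene 95 110 [292.8 289.9  20.2  22.3 351. ]
scene 95 135 [292.6 290.1  19.1  21.  313.5]
scene 115 85 [292.8 290.   20.3  22.6 357. ]
scene 115 110 [292.8 289.9  20.2  22.3 351. ]
scene 115 135 [292.6 290.1  19.1  21.  313.5]
scene 130 85 [292.8 289.8  20.   22.4 348.5]
scene 130 110 [292.7 289.8  20.   22.1 345.5]
scene 130 135 [292.6 290.1  19.1  21.  313.5]
top center line v [139, 138, 138, 138, 136, 134, 135, 154, 150, 128, 102, 78, 86, 108, 123, 132, 132, 119, 126, 138, 155, 149, 118, 108, 126, 136, 138, 140, 141, 141, 138, 137] s [56, 55, 54, 59, 55, 38, 5, 15, 15, 8, 25, 17, 27, 44, 60, 66, 63, 59, 38, 5, 16, 18, 7, 28, 51, 55, 58, 57, 58, 55, 58, 56]
top 95 85 [391.  160.3  17.1  18.3 239.5]
top 95 110 [390.8 160.8  15.9  16.2 201.5]
top 95 135 [390.7 160.9  14.4  14.7 165. ]
top 115 85 [391.1 160.   16.8  18.  231. ]
top 115 110 [390.8 160.7  15.7  16.2 198.5]
top 115 135 [390.7 160.9  14.4  14.7 165. ]
top 130 85 [391.3 160.   16.5  17.5 218. ]
top 130 110 [390.9 160.6  15.5  15.8 190.5]
top 130 135 [390.7 160.9  14.4  14.7 165. ]
top line 35 [array([527.4, 214.5,  60. ]), array([576.3, 180.5,  60. ])]
145.20359198813543 59.558836056608996
scene line 44 [array([524.3, 216.7,  60. ]), array([576.2, 181. ,  60. ])]
145.49721764234894 63.03481959570245
```

Call:
{"op": "carry_out", "data": {
  "deltas": [0,0,-8.05,0,0,0,-1,0,0,-8.05,0,0,0,-1,0,0,0,-0.045,-0.035,0,-1,0,0,0,-0.045,-0.035,0,-1,0,0,0,-0.045,-0.035,0,-1,0,0,0,-0.045,-0.035,0,-1,0,0,0,-0.045,-0.035,0,-1,0,0,0,-0.045,-0.035,0,-1,0,0,0,-0.02,-0.05,0,-1,0,0,0,-0.02,-0.05,0,-1,0,0,0,-0.02,-0.05,0,-1,0,0,0,-0.02,-0.05,0,-1]
}}

```text
clock: 1.6
eef_pos: [530.7, 212.3, 231.0]
tool_rot: [-3.141, -0.001, 3.141]
force: [1.9, 0.6, -0.1]
width: 85.2
gripper_force: 0.0
```

```bash
python3 - <<'E'
from h import *
np.set_printoptions(precision=1,suppress=True)
s,t=(292.7,290.0),(390.75,160.8)
print(tri(s,t),plane("scene",s,50),plane("top",t,50))
E
```

```text
(array([ 599.8, -252.3,   52. ]), np.float64(0.6332439345458921)) [ 598.9 -251.9   50. ] [ 600.3 -252.4   50. ]
```

Call:
{"op": "carry_out", "data": {
  "deltas": [0,0,0,-0.007,-0.052,0,-1,0,0,0,-0.007,-0.052,0,-1,0,0,0,-0.007,-0.052,0,-1,0,0,0,-0.007,-0.052,0,-1,0,0,0,-0.007,-0.052,0,-1,0,0,0,-0.007,-0.052,0,-1,0,0,0,-0.007,-0.052,0,-1,0,0,0,-0.007,-0.052,0,-1,0,0,0,-0.013,-0.046,0,-1,0,0,0,0,0,0.03,-1,0,0,0,0,0,0.03,-1,0,0,0,0,0,0,-1]
}}

```text
clock: 3.1
eef_pos: [596.9, -247.2, 168.5]
tool_rot: [3.139, -0.006, 3.141]
force: [0.2, 0.8, -0.4]
width: 85.6
gripper_force: 0.0
```

Call:
{"op": "carry_out", "data": {
  "deltas": [0,0,0,-0.003,-0.005,0.03,-1,0,0,0,0,0,0.04,-1,0,0,0,0,0,0.04,-1,0,0,0,0,0,0.03,-1,0,0,0,0,0,0.018,-1,0,0,0,0,0,0,-1,0,0,0,0,0,0,1,0,0,0,0,0,0,1,0,0,0,0,0,0,1,0,0,0,0,0,0,1,0,0,0,0,0,0,1]
}}

```text
clock: 4.47
eef_pos: [603.4, -253.5, 15.5]
tool_rot: [-3.14, 0.003, 3.141]
force: [-0.8, -0.0, 6.1]
width: 56.9
gripper_force: 64.0
```

```bash
python3 - <<'E'
from h import *
I=ctrl.get_image("scene")[:,:,::-1];T=ctrl.get_image("top")[:,:,::-1]
z=lambda a:cv2.convertScaleAbs(cv2.resize(a,(390,390),interpolation=3),alpha=1.4)
cv2.imwrite("pics/grip.png",np.hstack([z(I[190:340,220:370]),z(T[100:220,310:430])]))
E
```

```text
(no output)
```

View pics/grip.png

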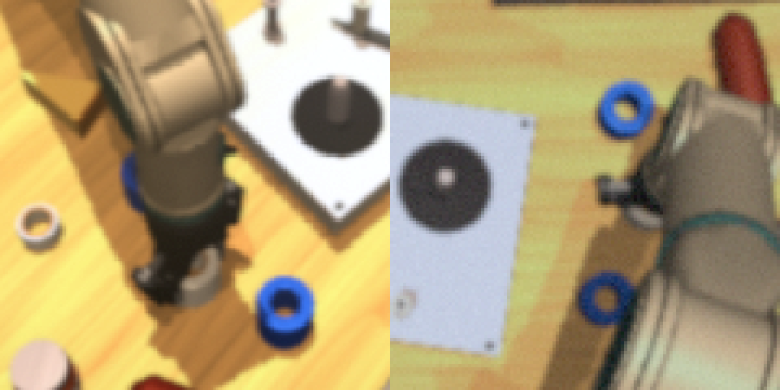

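The roll is in the fingers: its white face shows between the black fingers at about (195,280) in the left panel, and the neighbours are undisturbed. Lifting.

Call:
{"op": "carry_out", "data": {
  "deltas": [0,0,0,0,0,-0.02,1,0,0,0,0,0,-0.03,1,0,0,0,0,0,-0.04,1,0,0,0,0,0,-0.04,1,0,0,0,0,0,-0.03,1,0,0,0,-0.002,0.045,0,1,0,0,0,-0.002,0.045,0,1,0,0,0,-0.004,0.045,0,1,0,0,0,-0.004,0.045,0,1,0,0,0,-0.002,0.03,0,1,0,0,0,0,0.014,0,1,0,0,0,0,0,0,1]
}}

```text
clock: 6.08
eef_pos: [616.2, -28.6, 174.1]
tool_rot: [-3.141, 0.001, -3.141]
force: [-0.0, -0.2, -0.8]
width: 57.4
gripper_force: 64.0
```

```bash
python3 - <<'E'
from h import *
I=ctrl.get_image("scene")[:,:,::-1];T=ctrl.get_image("top")[:,:,::-1]
cv2.imwrite("pics/s1.png",I);cv2.imwrite("pics/t1.png",T)
z=lambda a:cv2.convertScaleAbs(cv2.resize(a,(400,400),interpolation=3),alpha=1.4)
cv2.imwrite("pics/lift.png",np.hstack([z(I[160:260,300:400]),z(T[110:210,280:380])]))
print(ctrl.read_state()["eef_pos"])
E
```

```text
[616.09448584 -31.17662508 173.68368983]
```

View pics/lift.png

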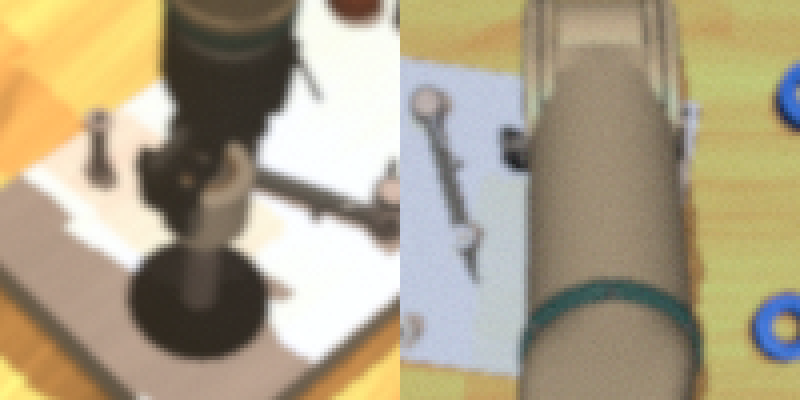

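The left panel shows the held roll hanging just above the spindle, its right edge at x≈250 and its bottom edge at y≈247 (4x crop), with the spindle axis at x≈200. I'll compare that with the spindle's projected axis.

```bash
python3 - <<'E'
from h import *
np.set_printoptions(precision=1,suppress=True)
cr=lambda p:(np.array(p)-[300,160]+.5)*4-.5
th=np.linspace(0,2*np.pi,72)
z0=174-15.5+0
for cx,cy in((614.8,-29),(612,-29),(612,-31),(616,-31)):
  for z in(z0,z0+50):
    q=np.array([cr(proj("scene",np.array([cx+29*np.cos(a),cy+29*np.sin(a),z]))) for a in th]);print(cx,cy,z,"x",q[:,0].min(),q[:,0].max(),"y",q[:,1].min(),q[:,1].max())
print(cr(proj("scene",np.array([614.8,-29,128]))),cr(proj("scene",np.array([614.8,-29,66]))))
im=cv2.imread("pics/s1.png")
print([im[r,348:368].max(1).tolist() for r in(205,208,211,214)])
for c in (353,356): print([im[194:228,c].max(1).tolist()])
E
```

```text
614.8 -29 158.5 x 161.9708783182573 250.35617357792353 y 184.02213554332616 255.44027378854662
614.8 -29 208.5 x 164.7742540129932 256.6449368586841 y 136.9209919759777 209.50587718532665
612 -29 158.5 x 158.58776845755892 246.87708701369138 y 181.92795992929655 253.19871884233066
612 -29 208.5 x 161.25520753402884 253.0222000588392 y 134.79562247413207 207.2248360567013
612 -31 158.5 x 156.7361827361333 245.10346451157125 y 183.77746533118534 255.17818149255595
612 -31 208.5 x 159.33332462248495 251.18454648532133 y 136.67279787128325 209.23928426039436
616 -31 158.5 x 161.57300857629275 250.07770661109498 y 186.77582248921703 258.3877976801698
616 -31 208.5 x 164.36466127019253 256.36435657653874 y 139.7160797690633 212.5057415683101
[203.5 245.8] [198.6 296.5]
[[53, 44, 44, 54, 66, 75, 80, 82, 88, 96, 105, 112, 114, 113, 105, 89, 72, 66, 68, 68], [40, 51, 75, 97, 108, 112, 113, 114, 116, 116, 114, 111, 105, 103, 120, 141, 148, 143, 135, 121], [44, 56, 79, 99, 106, 109, 106, 102, 99, 95, 91, 87, 87, 100, 132, 162, 177, 180, 180, 179], [56, 63, 78, 88, 92, 94, 93, 92, 92, 90, 88, 87, 91, 116, 149, 172, 180, 181, 180, 181]]
[[38, 39, 37, 38, 37, 39, 40, 40, 41, 48, 60, 75, 86, 100, 112, 118, 116, 109, 99, 95, 94, 92, 93, 94, 92, 93, 91, 84, 72, 63, 60, 59, 58, 56]]
[[40, 47, 59, 70, 72, 71, 70, 72, 72, 75, 80, 88, 98, 109, 116, 115, 109, 99, 92, 93, 92, 91, 92, 91, 91, 91, 91, 78, 55, 43, 42, 40, 41, 40]]
```

Call:
{"op": "carry_out", "data": {
  "deltas": [0,0,0,-0.002,0.001,0,1,0,0,0,0,0,0.015,1,0,0,0,0,0,0.015,1,0,0,0,0,0,0.015,1,0,0,0,0,0,0.01,1,0,0,0,0,0,0,1]
}}

```text
clock: 6.92
eef_pos: [617.6, -28.1, 117.1]
tool_rot: [-3.142, -0.002, 3.141]
force: [0.9, -0.1, -1.2]
width: 57.0
gripper_force: 64.0
```

Call:
{"op": "carry_out", "data": {
  "deltas": [0,0,0,0,0,0.012,1,0,0,0,0,0,0.012,1,0,0,0,0,0,0.008,1,0,0,0,0,0,0,1]
}}

```text
clock: 7.42
eef_pos: [617.7, -28.0, 85.4]
tool_rot: [-3.142, -0.002, 3.141]
force: [-0.9, -0.1, -0.1]
width: 56.7
gripper_force: 64.1
```

Call:
{"op": "carry_out", "data": {
  "deltas": [0,0,0,0,0,0.003,1,0,0,0,0,0,0.002,1,0,0,0,0,0,0,1]
}}

```text
clock: 7.8
eef_pos: [618.3, -27.9, 81.5]
tool_rot: [3.141, 0.0, 3.141]
force: [-0.8, -0.1, 0.5]
width: 56.8
gripper_force: 64.1
```

Call:
{"op": "carry_out", "data": {
  "deltas": [0,0,0,0,0,0.002,1,0,0,0,0,0,0,1]
}}

```text
clock: 8.05
eef_pos: [618.3, -27.9, 81.4]
tool_rot: [3.142, 0.001, 3.141]
force: [-4.6, -0.3, 15.4]
width: 57.1
gripper_force: 65.4
```

Call:
{"op": "carry_out", "data": {
  "deltas": [0,0,0,0,0,0.002,1,0,0,0,0,0,0,1]
}}

```text
clock: 8.3
eef_pos: [618.3, -27.9, 81.3]
tool_rot: [3.141, 0.001, 3.141]
force: [-7.6, 0.7, 26.6]
width: 57.2
gripper_force: 66.6
```

The contact force at z 81.4 (15.4 + 66) fits the roll seated on the platter. I'll ease off, let go and rise.

Call:
{"op": "carry_out", "data": {
  "deltas": [0,0,0,0,0,-0.004,1,0,0,0,0,0,0,-1,0,0,0,0,0,0,-1,0,0,0,0,0,0,-1,0,0,0,0,0,0,-1,0,0,0,0,0,-0.02,-1,0,0,0,0,0,-0.03,-1,0,0,0,0,0,-0.04,-1,0,0,0,0,0,-0.04,-1,0,0,0,0.04,0,0,-1,0,0,0,0.04,0,0,-1,0,0,0,0.04,0,0,-1]
}}

```text
clock: 9.8
eef_pos: [496.9, -27.9, 211.3]
tool_rot: [-3.142, 0.0, 3.141]
force: [0.2, 0.1, 0.5]
width: 85.2
gripper_force: 0.0
```

```bash
python3 - <<'E'
from h import *
I=ctrl.get_image("scene")[:,:,::-1];T=ctrl.get_image("top")[:,:,::-1]
cv2.imwrite("pics/s2.png",I);cv2.imwrite("pics/t2.png",T)
z=lambda a:cv2.convertScaleAbs(cv2.resize(a,(400,400),interpolation=3),alpha=1.4)
cv2.imwrite("pics/down.png",np.hstack([z(I[160:260,300:400]),z(T[110:210,250:350])]))
E
```

```text
(no output)
```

View pics/down.png

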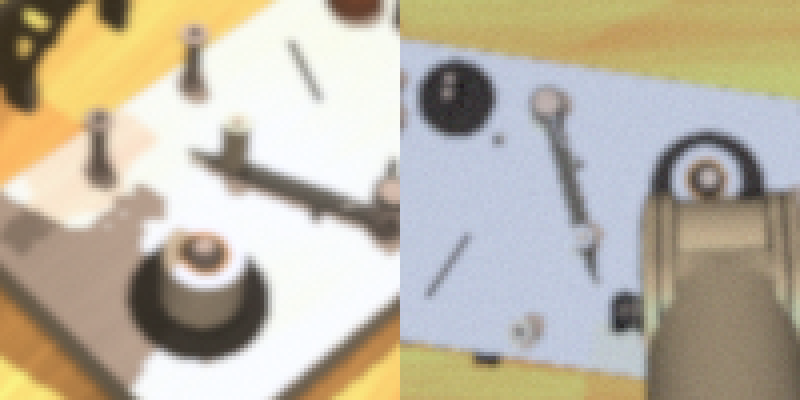

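The roll lies flat on the platter, with the spindle tip showing in its bore at (205,245) in the left panel and (708,178) in the right. The dancer's roller top is at (237,124) left and (588,233) right. I'll locate it more exactly.

```bash
python3 - <<'E'
from h import *
np.set_printoptions(precision=1,suppress=True)
s=(300+237.5/4-.5,160+122/4-.5);t=(250+187.5/4-.5,110+234/4-.5)
print(tri(s,t),plane("scene",s,122),plane("top",t,122))
# roller base disc at arm level (scene 236,186 crop)
print(plane("scene",(300+236/4-.5,160+170/4-.5),76))
# pointer tip
print("tip",plane("scene",(300+192/4-.5,160+153/4-.5),66),plane("top",(250+196/4-.5,110+281/4-.5),66))
P=np.array([683,106]);
for a in(193.9,195.5,197.4):
    u=np.array([np.cos(np.radians(a)),np.sin(np.radians(a))])
    for z in (122,76):
        X=np.r_[P+120*u,z];ps=proj("scene",X);pt=proj("top",X)
        print(a,z,X,(ps-[300,160]+.5)*4-.5,(pt-[250,110]+.5)*4-.5)
    X=np.r_[P+155*u,66];print("tip",X,(proj("scene",X)-[300,160]+.5)*4-.5,(proj("top",X)-[250,110]+.5)*4-.5)
E
```

```text
(array([569.8,  72. , 129.8]), np.float64(0.36047561354556706)) [566.4  77.5 122. ] [571.   72.6 122. ]
[572.8  72.4  76. ]
tip [533.6  71.5  66. ] [537.3  68.8  66. ]
193.9 122 [566.5  77.2 122. ] [236.9 121.9] [181.5 238.9]
193.9 76 [566.5  77.2  76. ] [232.4 161.4] [184.8 245.5]
tip [532.5  68.8  66. ] [188.2 154.1] [195.6 286. ]
195.5 122 [567.4  73.9 122. ] [235.2 125.2] [185.4 237.9]
195.5 76 [567.4  73.9  76. ] [230.7 164.6] [188.5 244.4]
tip [533.6  64.6  66. ] [186.  158.2] [200.5 284.6]
197.4 122 [568.5  70.1 122. ] [233.4 129.1] [190.  236.4]
197.4 76 [568.5  70.1  76. ] [228.9 168.6] [193.  243.1]
tip [535.1  59.6  66. ] [183.6 163.2] [206.2 282.9]
```

Call:
{"op": "carry_out", "data": {
  "deltas": [0,0,0,-0.024,0.035,0,-1,0,0,0,-0.024,0.035,0,-1,0,0,0,-0.024,0.034,0,-1,0,0,-7.25,0,0,0.02,-1,0,0,-7.25,0,0,0.02,-1,0,0,0,0,0,0.02,-1,0,0,0,0,0,0,-1]
}}

```text
clock: 10.78
eef_pos: [569.7, 75.9, 149.8]
tool_rot: [3.141, -0.003, -2.89]
force: [-0.3, -0.7, 0.2]
width: 85.4
gripper_force: 0.0
```

Call:
{"op": "carry_out", "data": {
  "deltas": [0,0,0,0,0,0.03,-1,0,0,0,0,0,0.02,-1,0,0,0,0,0,0.012,-1,0,0,0,0,0,0,-1,0,0,0,0,0,0,1,0,0,0,0,0,0,1,0,0,0,0,0,0,1,0,0,0,0,0,0,1,0,0,0,0,0,0,1,0,0,0,0,0,0,1,0,0,0,0,0,0,1]
}}

```text
clock: 12.15
eef_pos: [570.4, 76.3, 89.7]
tool_rot: [3.141, 0.0, -2.889]
force: [-1.2, 0.9, 5.9]
width: 18.2
gripper_force: 58.5
```

Call:
{"op": "carry_out", "data": {
  "deltas": [0,0,6.1,-0.0007,0.0125,0,1,0,0,6.1,-0.0007,0.0125,0,1,0,0,6.1,-0.0007,0.0125,0,1,0,0,0,0,0,0,1]
}}

```text
clock: 12.65
eef_pos: [566.9, 112.1, 89.7]
tool_rot: [-3.139, -0.0, 3.074]
force: [-1.7, -5.6, 6.7]
width: 18.6
gripper_force: 58.7
```

Call:
{"op": "carry_out", "data": {
  "deltas": [0,0,6.1,-0.0007,0.0125,0,1,0,0,6.1,-0.0007,0.0125,0,1,0,0,6.1,-0.0007,0.0125,0,1,0,0,6.1,-0.0007,0.0125,0,1,0,0,6,-0.0007,0.0125,0,1,0,0,0,0,0,0,1,0,0,0,0,0,0,1]
}}

```text
clock: 13.52
eef_pos: [585.0, 168.4, 89.5]
tool_rot: [-3.135, -0.002, 2.543]
force: [-6.6, -5.8, 11.5]
width: 18.8
gripper_force: 59.2
```

```bash
python3 - <<'E'
from h import *
s=ctrl.read_state()["eef_pos"];p=s[:2]-[683.5,105.7];print(s,np.hypot(*p),np.degrees(np.arctan2(p[1],p[0])))
I=ctrl.get_image("scene")[:,:,::-1];T=ctrl.get_image("top")[:,:,::-1]
cv2.imwrite("pics/s3.png",I);cv2.imwrite("pics/t3.png",T)
z=lambda a:cv2.convertScaleAbs(cv2.resize(a,(400,400),interpolation=3),alpha=1.4)
cv2.imwrite("pics/dan.png",np.hstack([z(I[140:220,340:420]),z(T[110:210,220:320])]))
E
```

```text
[584.99880588 168.41637763  89.53765954] 116.77255356613092 147.5148163155551
```

View pics/dan.png

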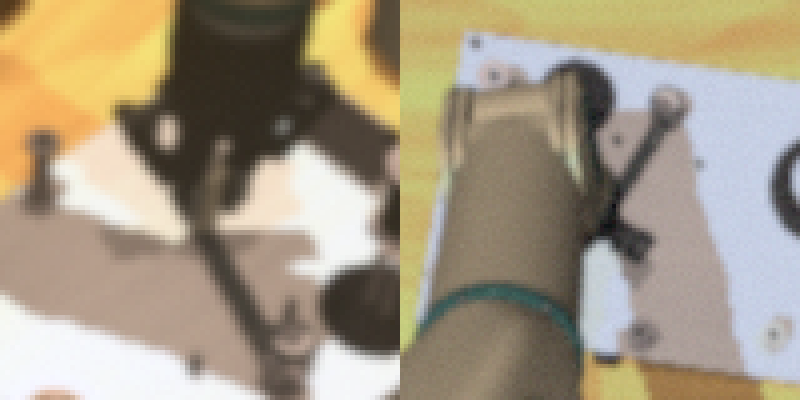

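The gripper holds the roller and the arm bar runs from the pivot at (670,100) to the fingers at (612,215) in the right panel; the line itself is hidden under the gripper. The measured turn is 47.0° and 48.7° is wanted, so I'll add 1.7° and then measure the bar against the picture at rest.

Call:
{"op": "carry_out", "data": {
  "deltas": [0,0,1.7,0,0.0036,0,1,0,0,0,0,0,0,1,0,0,0,0,0,0,1]
}}

```text
clock: 14.0
eef_pos: [586.9, 171.3, 89.6]
tool_rot: [-3.135, -0.002, 2.513]
force: [-6.6, -6.1, 10.6]
width: 18.6
gripper_force: 59.3
```

```bash
python3 - <<'E'
from h import *
np.set_printoptions(precision=1,suppress=True)
s=ctrl.read_state();print(s["eef_pos"],s["tool_rot"],s["force"]);p=s["eef_pos"][:2]-[683.5,105.7];print(np.hypot(*p),np.degrees(np.arctan2(p[1],p[0])))
img={"4":{n:ctrl.get_image(n)[:,:,::-1] for n in C},"2":{n:cv2.imread(f"pics/{n[0]}2.png") for n in C}}
for k in img: 
    for n in C: cv2.imwrite(f"pics/{n[0]}{k}.png",img[k][n])
def bar(im,n,ang,Z=72,P=np.array([683.5,105.7])):
    # centroid of darkness across the bar at several radii, sampled perpendicular to a guess direction in the plane z=Z
    g=im.max(2).astype(np.float32);out=[]
    u=np.array([np.cos(ang),np.sin(ang)]);w=np.array([-u[1],u[0]])
    o=np.arange(-16,17,1.)
    for r in np.arange(25,86,5):
        q=np.array([proj(n,np.r_[P+r*u+k*w,Z]) for k in o],np.float32)
        v=cv2.remap(g,q[:,0][None],q[:,1][None],cv2.INTER_LINEAR)[0]
        d=np.clip(np.percentile(v,75)-v-25,0,None);out.append((r,(d*o).sum()/max(d.sum(),1),d.max()))
    return np.array(out)
for n in C:
    for k,a in(("2",194.5),("4",145.5)):
        b=bar(img[k][n],n,np.radians(a));m=(b[:,0]<70)
        c=np.polyfit(b[m,0],b[m,1],1);print(n,k,a,"corr deg by slope",np.degrees(np.arctan(c[0])),"off0",c[1]);print(b[:,1])
E
```

```text
[586.9 171.3  89.6] [-3.1 -0.   2.5] [-6.6 -6.1 10.6]
116.77007710770869 145.84738797870676
scene 2 194.5 corr deg by slope -1.2133057510240772 off0 4.016594090334521
[3.3 3.9 2.4 2.3 3.5 5.1 2.9 2.1 2.1 2.1 2.2 2.2 2.1]
scene 4 145.5 corr deg by slope -2.3565445049448943 off0 2.8844199777607265
[2.8 2.4 0.  0.7 0.6 0.6 0.7 0.7 0.7 0.6 0.6 0.7 0.8]
top 2 194.5 corr deg by slope 0.9848097356952342 off0 -0.9397116190479599
[-0.5 -1.4 -0.6  0.   0.3  1.6  0.1 -0.8 -0.3 -0.5 -0.6 -0.  -0.2]
top 4 145.5 corr deg by slope 0.41178058070073387 off0 -0.5887621490848312
[-0.5 -0.4 -0.3 -0.4 -0.1 -0.1 -0.2 -0.2 -0.2 -0.1 -4.4 -5.8 -4.8]
```

The bar now lies at 145.5–145.9° in both views. The line was measured at 145.2–145.5°, and the turn from rest is about 48.7°, which is 0.85 rad. Handing in while holding.

```bash
python3 -c "
from cell import ctrl
print(ctrl.finish_job())"
```

```text
the job is handed in; nothing more can be done
None
```

The full label roll is flat on the platter and released, and the gripper is holding the dancer arm at about 0.85 rad, on the black line by measurement (the gripper hides the line itself); the job is handed in at about 14 s, and I saw nothing else moved, though I made no final check of every bystander.

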